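# Nest three tapered tumblers without jamming them

## Robot

A 6-joint arm with a two-finger parallel gripper is mounted at the origin on a cart in front of the work surface, level with it; the furniture and walls round the work are solid. World frame = base frame: x ahead of the robot, y to its left, z up, the work surface at z = 0. Lengths are in mm, angles in rad, forces in N, time in s.
With the tool pointing down it reaches from about 325 to 775 mm from the base axis. Payload 9.3 kg.
Tool frame: the origin (TCP) lies midway between the tips of the shut fingers; the grasp point (between the pads) lies 19 mm behind it (robot.hold_point_z is the distance from the TCP to the grasp point, in mm); z points along the fingers, y is the line along which they close (so a half turn about z gives the same grasp; the last joint's range is limited). The gripper opens to 85 mm and grips with 20 to 120 N. Pads are 22 mm wide; open, the fingers measure 114 mm over their backs; the gripper's body (76 mm by 85 mm) begins 54 mm behind the grasp point. The pads swing forward as they close: fully open they stand 13 mm farther back than shut.
Start: joints at [1.023, 0.259, 0.021, 1.334, 0, 1.418], TCP at [211.544, 507.687, 201.679] pointing down, gripper open.
Joint ranges: [-3.04, 3.04], [-0.91, 1.82], [-1.04, 1.36], [-1.92, 1.95], [-1.52, 1.45], [-3.14, 3.14]. Speed limits (rad/s): [2.22, 2.22, 2.79, 3.14, 3.14, 3.14].

## Interface

Orientations are given as a rotation vector (axis times angle).
In Python, from bench import robot gives the robot as it stands.
- The arm moves only by the tool send_rows, never from a script. Its argument "moves" is a list that holds one entry, the list of rows, each a list of 7 numbers: the shift along the tool's x, y, z in m, then the turn, a rotation vector about the tool's x, y, z in rad, then the closure in counts, from 0 (fully open) to 255 (shut). A call has 1 to 10 rows; each row shifts and turns the commanded pose from where the row before left it, along the tool's axes as they then stand; what a row does not reach is not made up. A row lasts 1/12 s, in which the tool goes at most 41.7 mm and 7.16 degrees, less where a joint would pass 70% of its speed; a pose out of reach is approached as far as the arm can. A call with a gripper value outside its range is refused whole. The fingers move at their own pace and stop on an object; "force" is the grip in N (left out, the last holds). Time passes only in rows, so rows that do not move let the fingers close. It gives the time, the measured TCP pose, the force, the opening and the grip force at its end, in the units of the state.
- robot.observe(): the state, without advancing time (a new reading comes with each control period).
- robot.read_camera(name): name is "scene" or "top" or "wrist"; returns a dict with "img" (400x640x3 uint8, red, green, blue), "mtx" (3x3 intrinsics, pixels), "rvec" (rotation vector, rad) and "tvec" (3), from world to camera coordinates, as OpenCV has them. Camera axes: x right, y down, z forward; pixel columns grow to the right and rows downward; lengths in mm; the calibration is good to about 2 mm. A picture is of the moment at which its call begins. There is no depth.
- robot.job_done(): hands the job in; it is judged then, once.
The state is a dict: "time": time; "q": joint angles; "joint_velocities": joint speeds; "effort": joint torques, N m; "position": TCP position; "ee_rot": TCP orientation; "ft_force": force on the tool from outside, world axes, zero at the start; "ft_torque": the same for the moment, N m; "finger_gap": finger opening in mm; "finger_force": force on a finger pad.
Only numpy, scipy, OpenCV 4.12 (cv2) and the standard library are available. Lean on these libraries where they do the work, as an engineer would, in place of code of your own. Each camera call takes 0.05 s, during which the arm holds its last target. There are 200 camera calls.

## Task

Put the tumblers away as one nested stack on the black mat: lower the orange tumbler upright into the blue one and let go of it, then the green one into the orange. Lower each gently and let go as soon as it sits lightly on the walls, never dropping it in or pushing it down so that it jams; keep the tumblers upright, the blue one on its mat, and leave everything else on the table alone.

Things in the scene. Friction and masses are not known exactly. Their poses are not given: they have to be found in the camera images.
- mat: round black rubber mat, 110 mm across, 4 mm thick, fixed to the table; the blue tumbler stands on it. Origin: centre of its underside.
- tumbler_blue_mid (a point): blue plastic tumbler, open, hollow, standing upright: a plain cone 115 mm tall, outside diameter 63 mm at the rim, 46.8 mm at the foot, wall 3.2 mm, bottom 4 mm, no ledge; 0.12 kg. Point: on its axis half-way up, 57.5 mm below the rim; z axis to the mouth. It is the bottom of the stack, on the mat.
- tumbler_orange_mid (a point): orange plastic tumbler, open, hollow, standing upright: a plain cone 115 mm tall, outside diameter 63 mm at the rim, 46.8 mm at the foot, wall 3.2 mm, bottom 4 mm, no ledge; 0.12 kg. Point: on its axis half-way up, 57.5 mm below the rim; z axis to the mouth. Seated lightly, its rim stands 45 to 49 mm above the blue one's: the walls meet there, well before the bottoms. Over about 20 N jams it.
- tumbler_green_mid (a point): green plastic tumbler, open, hollow, standing upright: a plain cone 115 mm tall, outside diameter 63 mm at the rim, 46.8 mm at the foot, wall 3.2 mm, bottom 4 mm, no ledge; 0.12 kg. Point: on its axis half-way up, 57.5 mm below the rim; z axis to the mouth. Seated lightly, its rim stands about 45 to 49 mm above the orange one's rim.
- ramekin_mid (a point): low white ribbed ramekin, 99 mm across, 43 mm tall; a bystander. The point is its centre, half-way up.
- salt_jar_mid (a point): clear jar of salt with a tan lid, 72 mm across, 78 mm tall; a bystander. The point is its centre, half-way up.
- deli_tub_mid (a point): empty clear round tub, 114 mm across, 75 mm tall; a bystander. The point is its centre, half-way up.
- tongs_black_mid (a point): steel tongs with black grips lying flat, 264 mm long along their x axis, 48 mm wide, 20 mm high; a bystander. The point is their centre, half-way up.
Mind the look-alikes: they are no part of the job. Of the things that look like the part that bears tumbler_orange_mid, the smaller one is meant.

How it is judged (in metres and radians):
On the way, in this order (a step that is already met when the one before it is completed fails the run):
1. the orange tumbler sits lightly in the blue one and is let go (z of tumbler_orange_mid in the frame of tumbler_blue_mid between 0.038 and 0.056 m and x of tumbler_orange_mid in the frame of tumbler_blue_mid between -0.007 and 0.007 m and y of tumbler_orange_mid in the frame of tumbler_blue_mid between -0.007 and 0.007 m and angle between tumbler_orange_mid's own z axis and vertical below 0.09 rad and angle between tumbler_blue_mid's own z axis and vertical below 0.06 rad and height (world z) of tumbler_blue_mid below 0.066 m and contact force between the fingers and tumbler_orange below 0.3 N), for 0.2 s.
2. the green tumbler sits lightly in the orange one, which still sits in the blue one, and is let go (z of tumbler_orange_mid in the frame of tumbler_blue_mid between 0.038 and 0.056 m and x of tumbler_orange_mid in the frame of tumbler_blue_mid between -0.007 and 0.007 m and y of tumbler_orange_mid in the frame of tumbler_blue_mid between -0.007 and 0.007 m and angle between each of tumbler_orange_mid, tumbler_green_mid's own z axis and vertical below 0.09 rad and angle between tumbler_blue_mid's own z axis and vertical below 0.06 rad and height (world z) of tumbler_blue_mid below 0.066 m and z of tumbler_green_mid in the frame of tumbler_orange_mid between 0.038 and 0.056 m and x of tumbler_green_mid in the frame of tumbler_orange_mid between -0.007 and 0.007 m and y of tumbler_green_mid in the frame of tumbler_orange_mid between -0.007 and 0.007 m and contact force between the fingers and tumbler_green below 0.3 N), for 0.2 s.
At the end, for the whole second after the job is handed in: Blue stands upright (0.06 rad) on the mat, within 32 mm of its middle; orange is nested in blue and green in orange, each centre 38 to 56 mm above the one below along its axis, within 7 mm of that axis in x and y, tilted under 0.09 rad; all at rest (z of tumbler_orange_mid in the frame of tumbler_blue_mid between 0.038 and 0.056 m and x of tumbler_orange_mid in the frame of tumbler_blue_mid between -0.007 and 0.007 m and y of tumbler_orange_mid in the frame of tumbler_blue_mid between -0.007 and 0.007 m and angle between each of tumbler_orange_mid, tumbler_green_mid's own z axis and vertical below 0.09 rad and angle between tumbler_blue_mid's own z axis and vertical below 0.06 rad and height (world z) of tumbler_blue_mid below 0.066 m and z of tumbler_green_mid in the frame of tumbler_orange_mid between 0.038 and 0.056 m and x of tumbler_green_mid in the frame of tumbler_orange_mid between -0.007 and 0.007 m and y of tumbler_green_mid in the frame of tumbler_orange_mid between -0.007 and 0.007 m and horizontal distance between tumbler_blue_mid and mat below 0.032 m and linear speed of each of tumbler_blue, tumbler_orange, tumbler_green below 0.02 m/s); the robot touches nothing.
It fails at once if a tumbler is let go over or in the one below while 14 mm or more short of its seat (dropped in) ((contact force between the fingers and tumbler_orange below 0.3 N and horizontal distance between tumbler_orange_mid and tumbler_blue_mid below 0.03 m and z of tumbler_orange_mid in the frame of tumbler_blue_mid above 0.062 m) or (contact force between the fingers and tumbler_green below 0.3 N and horizontal distance between tumbler_green_mid and tumbler_orange_mid below 0.03 m and z of tumbler_green_mid in the frame of tumbler_orange_mid above 0.062 m)).
It fails at once if a tumbler is pushed or slammed in, so that the stack bears on the mat with more than 28 N (contact force between tumbler_blue and mat above 28 N).
It fails at once if a tumbler tips by more than 0.5 rad (angle between any of tumbler_blue_mid, tumbler_orange_mid, tumbler_green_mid's own z axis and vertical above 0.5 rad).
It fails at once if a bystander (ramekin, salt jar, clear tub, tongs) is moved more than 25 mm (distance of any of ramekin_mid, salt_jar_mid, deli_tub_mid, tongs_black_mid from where it was at the start of the episode above 0.025 m).
It also fails if it takes over 72 s, if anything falls off the work surface, if the arm or the gripper's body presses on something with over 40 N, if the wrist force passes 120 N, or if a joint passes its speed limit or range.

## Working session

There is one attempt and no reset: what is moved stays moved. The work goes in short steps, Python scripts to look and compute and a tool call to move; the robot and the scene stay as the last step left them, time stands still between calls to the robot, and variables do not carry over. Pictures are saved under pics/ and viewed, at most 10 in all, crops included, and the job is handed in when it is done.

Besides the shell and the picture viewer there is one more tool, called after "Call:" by a JSON object that holds its "fn" and its "kwargs", one argument or row to a line. send_rows: Moves the arm, as the interface text tells. Its arguments: {"type":"object","properties":{"moves":{"type":"array"},"force":{"type":"number"}},"required":["moves"]}

```bash
mkdir -p pics; python3 - <<'E'
from bench import robot
import cv2
for n in("scene","top"):
    c=robot.read_camera(n);cv2.imwrite(f"pics/{n}1.png",c["img"][:,:,::-1]);print(n,c["mtx"].tolist(),c["rvec"],c["tvec"])
o=robot.observe();print(o)
E
```

```text
scene [[417.1544739122167, 0.0, 319.7831355439001], [0.0, 417.1544739122167, 198.20543689398798], [0.0, 0.0, 1.0]] [ 2.04926806 -1.09655942  0.54230419] [-247.07089822  313.07340377  663.02966619]
top [[422.1685832008427, 0.0, 324.88584615978954], [0.0, 422.1685832008427, 201.92942954023366], [0.0, 0.0, 1.0]] [ 2.15764791 -2.21836215  0.08265791] [ 64.73821064 513.73105435 905.1224465 ]
{'time': 0.1, 'q': array([ 1.02340759e+00,  2.59161852e-01,  2.08580457e-02,  1.33370719e+00,
       -8.33175907e-06,  1.41821827e+00]), 'joint_velocities': array([-0.00057627, -0.00118263,  0.00145202, -0.00114344, -0.00058884,
       -0.00116002]), 'effort': array([ 5.44855182e-03, -5.56691623e+01,  3.45070374e+01,  1.15689525e-02,
       -9.40314067e-05,  1.00722878e-05]), 'position': array([211.39761543, 507.4496241 , 201.12056935]), 'ee_rot': array([-6.16066879e-01, -3.08017779e+00,  1.79658826e-03]), 'ft_force': array([-0.27510842, -0.12037048,  0.1590236 ]), 'ft_torque': array([-0.04830401,  0.01007685,  0.01801365]), 'finger_force': 0.0, 'finger_gap': 85.18499360019592}
```

View pics/scene1.png

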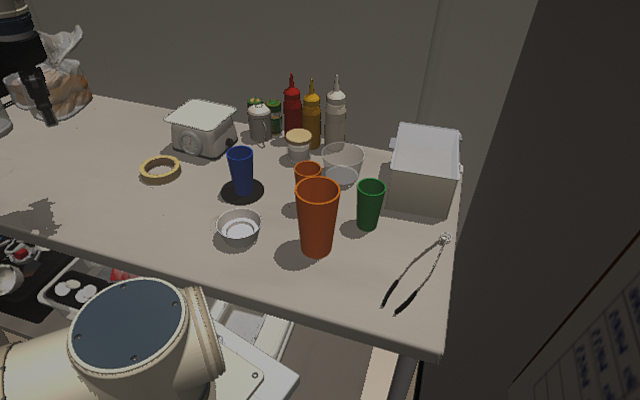

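View pics/top1.png

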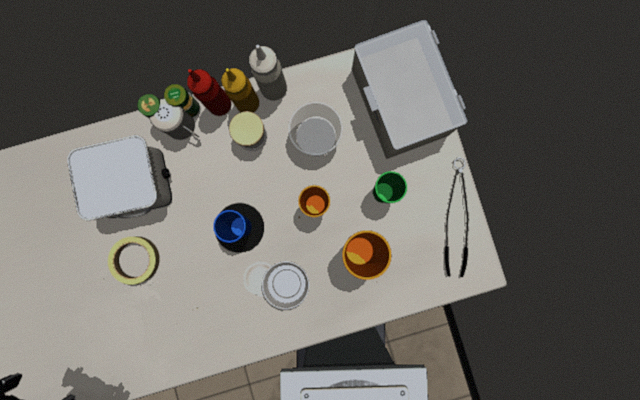

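The orange candidates are the large tumbler at top (367,255) / scene (316,215) and the small one at top (314,201) / scene (307,185), partly hidden. The description asks for the smaller, so I choose (314,201). Next I fit the tumbler silhouettes in the top view and check the choice in a crop.

```bash
cat > h.py <<'E'
import numpy as np,cv2
from scipy.optimize import minimize
from bench import robot
HUE={"blue":(105,130),"orange":(3,18),"green":(50,85)}
def mask(img,col):
    h=cv2.cvtColor(img,cv2.COLOR_RGB2HSV);lo,hi=HUE[col]
    return cv2.inRange(h,(lo,110,40),(hi,255,255))
def proj(c,P):return cv2.projectPoints(np.float64(P),c["rvec"],c["tvec"],c["mtx"],None)[0][:,0]
def cone(x,y,z0,top=115,rt=31.5,rb=23.4):
    t=np.linspace(0,2*np.pi,48)
    ring=lambda r,z:np.c_[x+r*np.cos(t),y+r*np.sin(t),0*t+z]
    return np.r_[ring(rt,z0+top),ring(rb,z0)]
def fit(c,m,x0,z0,S=4):
    M=cv2.resize(m,None,fx=S,fy=S,interpolation=cv2.INTER_LINEAR)>127
    def f(p):
        q=proj(c,cone(p[0],p[1],z0));R=np.zeros(M.shape,np.uint8)
        cv2.fillConvexPoly(R,cv2.convexHull(np.int32(np.round(((q+.5)*S-.5)*16))),1,shift=4)
        R=R>0;return 1-(R&M).sum()/(R|M).sum()
    r=minimize(f,x0,method="Nelder-Mead",options=dict(initial_simplex=np.array(x0)+[[0,0],[12,0],[0,12]],xatol=.1,fatol=1e-4))
    return r.x,r.fun
def unproj(c,uv,z):
    R=cv2.Rodrigues(c["rvec"])[0];d=R.T@np.linalg.inv(c["mtx"])@[uv[0],uv[1],1];o=-R.T@np.array(c["tvec"]).ravel()
    return (o+d*(z-o[2])/d[2])[:2]
def comp(m,uv):
    n,l=cv2.connectedComponents(m);k=l[uv[1]-4:uv[1]+5,uv[0]-4:uv[0]+5];k=k[k>0]
    return np.uint8(l==np.bincount(k).argmax())*255
E
python3 - <<'E'
from h import *
c=robot.read_camera("top");s=robot.read_camera("scene")
im=c["img"].copy();big=cv2.resize(im[140:300,190:450],None,fx=3,fy=3,interpolation=cv2.INTER_CUBIC)
for n,uv,z,suv in(("blue",(231,226),4,(241,170)),("orange",(314,201),0,None),("green",(390,187),0,(369,205))):
    m=comp(mask(c["img"],n),uv)
    p,e=fit(c,m,unproj(c,uv,z+115),z);print(n,p,e,m.sum()//255)
    if suv:
        print("  scene",fit(s,comp(mask(s["img"],n),suv),p,z))
    q=(proj(c,cone(*p,z))-[190,140]+.5)*3
    for k in(q[:48],q[48:]):cv2.polylines(big,[np.int32(k)],True,(255,0,255))
cv2.imwrite("pics/crop1.png",big[:,:,::-1])
for n,uv,z in(("ramekin",(287,284),40),("tub",(315,130),70),("jar",(246,129),78),("bigorange rim",(367,255),150),("tongs",(456,220),10),("mat",(240,228),4)):print(n,unproj(c,uv,z).round())
E
```

```text
blue [466.87150394 237.86819758] 0.2068044515103339 806
  scene (array([466.38112318, 241.0816349 ]), np.float64(0.28186874304783094))
orange [511.05220581  73.1091433 ] 0.2628092881614008 606
green [535.28426496 -78.84977888] 0.5209593473062315 426
  scene (array([588.63405172, -46.50668691]), np.float64(0.9878794322470895))
ramekin [343. 135.]
tub [663.  67.]
jar [667. 210.]
bigorange rim [405. -24.]
tongs [ 468. -237.]
mat [464. 239.]
```

View pics/crop1.png

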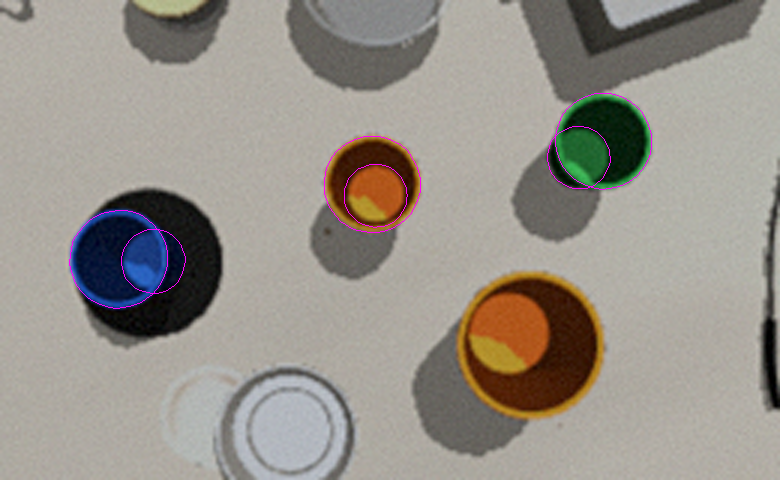

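The crop shows the fits lying on the rims: blue (119,259), small orange (372,183), green (604,141). The large orange tumbler at (530,343) is the look-alike and stays put. I move above the small orange with the tool orientation unchanged.

```bash
cat >> h.py <<'E'
def delta(t):
    o=robot.observe();R=cv2.Rodrigues(np.array(o["ee_rot"]))[0]
    print("pos",o["position"].round(1),"tool delta mm",(R.T@(np.array(t)-o["position"])).round(1),"rot",o["ee_rot"].round(4),"gap",round(o["finger_gap"],1),"ft",o["ft_force"].round(1),"t",o["time"])
E
python3 -c "
from h import *
delta([511,73,250])"
```

```text
pos [211.4 507.5 201.3] tool delta mm [-443.6 -285.9  -48.5] rot [-6.1610e-01 -3.0803e+00  1.2000e-03] gap 85.0 ft [0.  0.3 1. ] t 0.2
```

Call:
{"fn": "send_rows", "kwargs": {
  "moves": [
    [[-0.012,-0.008,-0.006,0,0,0,0],[-0.024,-0.016,-0.006,0,0,0,0],[-0.026,-0.017,-0.006,0,0,0,0],[-0.026,-0.017,-0.006,0,0,0,0],[-0.026,-0.017,-0.006,0,0,0,0],[-0.026,-0.017,-0.006,0,0,0,0],[-0.026,-0.017,-0.006,0,0,0,0],[-0.026,-0.017,-0.006,0,0,0,0],[-0.026,-0.017,0,0,0,0,0],[-0.026,-0.017,0,0,0,0,0]]
  ]
}}

```text
time: 1.03
position: [375.9, 264.2, 250.5]
ee_rot: [0.616, 3.079, 0.001]
ft_force: [0.6, 0.4, -0.1]
finger_gap: 85.5
finger_force: 0.0
```

Call:
{"fn": "send_rows", "kwargs": {
  "moves": [
    [[-0.026,-0.017,0,0,0,0,0],[-0.026,-0.017,0,0,0,0,0],[-0.026,-0.017,0,0,0,0,0],[-0.026,-0.017,0,0,0,0,0],[-0.026,-0.017,0,0,0,0,0],[-0.026,-0.017,0,0,0,0,0],[-0.026,-0.017,0,0,0,0,0],[-0.015,-0.006,0,0,0,0,0],[0,0,0,0,0,0,0],[0,0,0,0,0,0,0]]
  ]
}}

```text
time: 1.87
position: [509.0, 74.3, 249.5]
ee_rot: [-0.619, -3.079, -0.0]
ft_force: [-0.6, 0.4, 0.8]
finger_gap: 85.4
finger_force: 0.0
```

```bash
python3 - <<'E'
from h import *
delta([511,73,240])
c=robot.read_camera("wrist");im=c["img"].copy()
q=proj(c,cone(511,73.1,0));
for k in(q[:48],q[48:]):cv2.polylines(im,[np.int32(k.round())],True,(255,0,255))
cv2.imwrite("pics/w1.png",im[:,:,::-1])
m=mask(c["img"],"orange");print(m.sum()//255)
E
```

```text
pos [509.   74.3 249.5] tool delta mm [-2.3 -0.4  9.5] rot [-6.1890e-01 -3.0792e+00 -1.0000e-04] gap 85.4 ft [-0.6  0.4  0.8] t 1.8667
14093
```

View pics/w1.png

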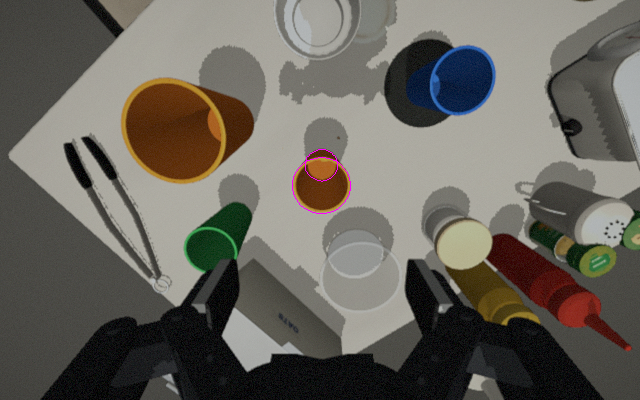

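The wrist view shows the small orange at (321,184) under the predicted outline. The fingers are clear of it. I refine all three fits using mask hulls from both cameras.

```bash
cat >> h.py <<'E'
def hullmask(m):
    m=cv2.morphologyEx(m,cv2.MORPH_OPEN,np.ones((2,2),np.uint8))
    p=cv2.findNonZero(m);o=np.zeros_like(m);cv2.fillConvexPoly(o,cv2.convexHull(p),255);return o
E
python3 - <<'E'
from h import *
G={"blue":(467,238,4),"orange":(511,73,0),"green":(535,-79,0)}
HUE.update(orange=(0,22),green=(45,90),blue=(100,135))
def mk(img,n):
    h=cv2.cvtColor(img,cv2.COLOR_RGB2HSV);return cv2.inRange(h,(HUE[n][0],100,15),(HUE[n][1],255,255))
for cam in("wrist","top"):
    c=robot.read_camera(cam)
    for n,(x,y,z) in G.items():
        m=mk(c["img"],n);w=np.zeros_like(m)
        cv2.fillConvexPoly(w,cv2.convexHull(np.int32(proj(c,cone(x,y,z,rt=40,rb=32)))),255)
        m=hullmask(m&w)
        print(cam,n,*fit(c,m,(x,y),z))
E
```

```text
wrist blue [467.28754974 238.87451531] 0.0227523276972732
wrist orange [511.58166213  74.70238641] 0.026016659594899405
wrist green [535.19446105 -76.20451692] 0.08868899449347512Traceback (most recent call last):
  File "<stdin>", line 11, in <module>
  File "h.py", line 32, in hullmask
    p=cv2.findNonZero(m);o=np.zeros_like(m);cv2.fillConvexPoly(o,cv2.convexHull(p),255);return o
                                                                 ~~~~~~~~~~~~~~^^^
cv2.error: OpenCV(4.12.0) /io/opencv/modules/imgproc/src/convhull.cpp:143: error: (-215:Assertion failed) total >= 0 && (depth == CV_32F || depth == CV_32S) in function 'convexHull'
```

Call:
{"fn": "send_rows", "kwargs": {
  "moves": [
    [[-0.0022,0.0008,0.01,0,0,0,0],[0,0,0.02,0,0,0,0],[0,0,0.025,0,0,0,0],[0,0,0.025,0,0,0,0],[0,0,0.025,0,0,0,0],[0,0,0.025,0,0,0,0],[0,0,0.02,0,0,0,0],[0,0,0.013,0,0,0,0],[0,0,0.0075,0,0,0,0],[0,0,0,0,0,0,0]]
  ]
}}

```text
time: 2.85
position: [510.0, 75.5, 77.6]
ee_rot: [-0.614, -3.078, 0.001]
ft_force: [0.3, 0.1, 0.5]
finger_gap: 85.4
finger_force: 0.0
```

Call:
{"fn": "send_rows", "kwargs": {
  "moves": [
    [[0,0,0,0,0,0,40],[0,0,0,0,0,0,60],[0,0,0,0,0,0,70],[0,0,0,0,0,0,80],[0,0,0,0,0,0,90],[0,0,0,0,0,0,100],[0,0,0,0,0,0,110],[0,0,0,0,0,0,110],[0,0,0,0,0,0,110],[0,0,0,0,0,0,110]]
  ],
  "force": 30
}}

```text
time: 3.68
position: [513.0, 72.7, 82.8]
ee_rot: [0.617, 3.074, -0.006]
ft_force: [-6.6, -10.3, 29.7]
finger_gap: 48.5
finger_force: 14.6
```

```bash
python3 - <<'E'
from h import *
delta([511,73,240])
a=robot.read_camera("wrist")["img"];s=robot.read_camera("scene")["img"]
s=cv2.resize(s[80:270,180:420],None,fx=1.667,fy=1.667)
b=np.zeros((max(400,s.shape[0]),400+s.shape[1],3),np.uint8);b[:400,:400]=a[:,120:520];b[:s.shape[0],400:]=s
cv2.imwrite("pics/g1.png",b[:,:,::-1])
E
```

```text
pos [513.   72.7  82.8] tool delta mm [   0.9   -0.8 -157.2] rot [ 0.6169  3.0736 -0.0056] gap 48.5 ft [ -6.6 -10.3  29.7] t 3.6833
```

View pics/g1.png

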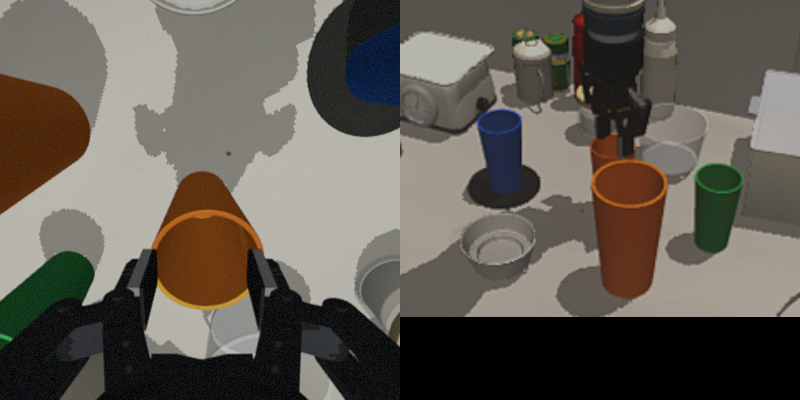

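The picture shows both pads outside the orange rim, at (148,250) and (262,250), with the cup upright. The closing fingers loaded it downward, so I ease the closure.

Call:
{"fn": "send_rows", "kwargs": {
  "moves": [
    [[0,0,0,0,0,0,90],[0,0,0,0,0,0,80],[0,0,0,0,0,0,80]]
  ],
  "force": 20
}}

```text
time: 4.03
position: [511.5, 74.6, 80.0]
ee_rot: [0.616, 3.079, -0.001]
ft_force: [-2.6, -1.3, 10.1]
finger_gap: 58.6
finger_force: 5.2
```

Call:
{"fn": "send_rows", "kwargs": {
  "moves": [
    [[0,0,0,0,0,0,70],[0,0,0,0,0,0,70],[0,0,0,0,0,0,70]]
  ]
}}

```text
time: 4.28
position: [511.5, 74.9, 79.3]
ee_rot: [0.616, 3.08, 0.0]
ft_force: [-0.7, -0.6, 3.8]
finger_gap: 62.0
finger_force: 2.0
```

Call:
{"fn": "send_rows", "kwargs": {
  "moves": [
    [[0,0,0,0,0,0,50],[0,0,0,0,0,0,40],[0,0,0,0,0,0,40]]
  ]
}}

```text
time: 4.53
position: [511.1, 75.0, 78.9]
ee_rot: [-0.616, -3.08, -0.0]
ft_force: [-0.4, -0.2, -0.1]
finger_gap: 72.2
finger_force: 0.0
```

Call:
{"fn": "send_rows", "kwargs": {
  "moves": [
    [[0,0,0,0,0,0,60],[0,0,0,0,0,0,70],[0,0,-0.001,0,0,0,78],[0,0,-0.001,0,0,0,82],[0,0,-0.001,0,0,0,82],[0,0,-0.002,0,0,0,82],[0,0,-0.004,0,0,0,82],[0,0,-0.006,0,0,0,82],[0,0,-0.006,0,0,0,82],[0,0,0,0,0,0,82]]
  ],
  "force": 20
}}

```text
time: 5.37
position: [512.1, 74.9, 101.7]
ee_rot: [0.616, 3.079, 0.001]
ft_force: [-0.1, 0.2, 0.1]
finger_gap: 57.8
finger_force: 0.0
```

Call:
{"fn": "send_rows", "kwargs": {
  "moves": [
    [[0,0,-0.01,0,0,0,82],[0,0,-0.015,0,0,0,82],[0,0,-0.02,0,0,0,82],[0,0,-0.02,0,0,0,82],[0,0,-0.02,0,0,0,82],[0,0,-0.02,0,0,0,82],[0,0,-0.02,0,0,0,82],[0,0,-0.01,0,0,0,82],[0,0,0,0,0,0,82],[0,0,0,0,0,0,82]]
  ]
}}

```text
time: 6.2
position: [511.4, 74.9, 235.0]
ee_rot: [0.616, 3.08, 0.0]
ft_force: [0.0, 0.7, -0.2]
finger_gap: 57.8
finger_force: 0.0
```

```bash
python3 - <<'E'
from h import *
o=robot.observe();x,y,z=o["position"]
delta([467.2,238.6,z])
a=robot.read_camera("wrist")
s=robot.read_camera("scene")["img"];cv2.imwrite("pics/l1.png",np.hstack([a["img"][:,120:520],cv2.resize(s[80:280,200:400],(400,400))])[:,:,::-1])
E
```

```text
pos [511.4  74.9 235. ] tool delta mm [103.7 134.1  -0. ] rot [6.1600e-01 3.0802e+00 1.0000e-04] gap 57.8 ft [ 0.   0.7 -0.2] t 6.2
```

View pics/l1.png

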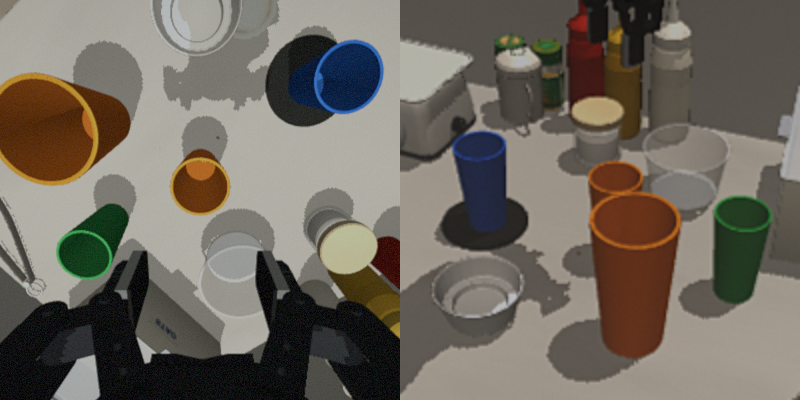

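The orange slipped out of the fingers. It still stands upright, at (200,185) in the wrist half, and the fingers are empty. I check how the pads line up with the cup.

```bash
python3 - <<'E'
from h import *
o=robot.observe();R=cv2.Rodrigues(o["ee_rot"])[0];p=o["position"]
c=robot.read_camera("wrist")
for y in(-29,0,29):
  for z in (-6,-25):
    for x in(-11,11): print((x,y,z),proj(c,[p+R@[x,y,z]]).round()[0])
Rc=cv2.Rodrigues(c["rvec"])[0];print("cam in tool",R.T@(-Rc.T@c["tvec"].ravel()-p), "axis",R.T@Rc[2])
h=cv2.cvtColor(c["img"],cv2.COLOR_RGB2HSV);m=cv2.inRange(h,(0,100,15),(22,255,255))
w=np.zeros_like(m);cv2.fillConvexPoly(w,cv2.convexHull(np.int32(proj(c,cone(511,74,0,rt=42,rb=34)))),255)
print(fit(c,hullmask(m&w),(511.,74.),0))
cv2.imwrite("pics/f.png",cv2.resize(c["img"][200:400,160:480],(800,500))[:,:,::-1])
E
```

```text
(-11, -29, -6) [275. 258.]
(11, -29, -6) [274. 227.]
(-11, -29, -25) [270. 275.]
(11, -29, -25) [268. 240.]
(-11, 0, -6) [321. 258.]
(11, 0, -6) [321. 227.]
(-11, 0, -25) [321. 275.]
(11, 0, -25) [321. 240.]
(-11, 29, -6) [366. 258.]
(11, 29, -6) [368. 227.]
(-11, 29, -25) [371. 275.]
(11, 29, -25) [373. 240.]
cam in tool [  82.90203634    0.48091142 -171.29547452] axis [-3.20366509e-01  6.20573749e-04  9.47293468e-01]
(array([511.75046447,  74.44361981]), np.float64(0.02435663627152984))
```

View pics/f.png

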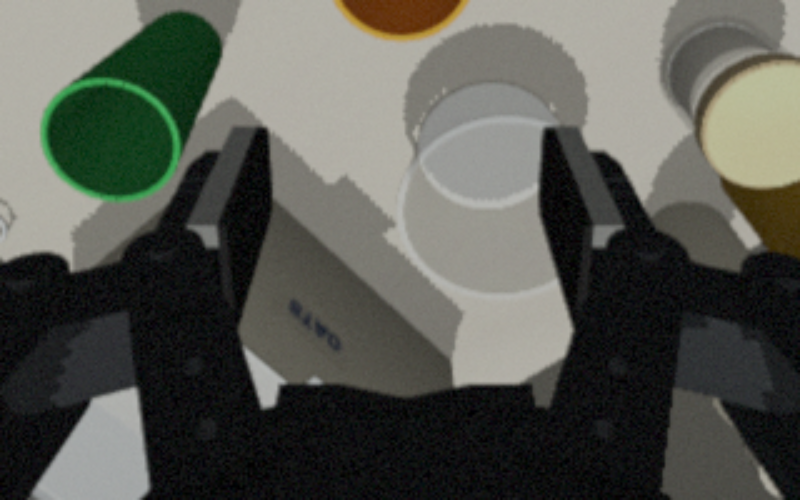

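Call:
{"fn": "send_rows", "kwargs": {
  "moves": [
    [[0,0,0,0,0,0,255],[0,0,0,0,0,0,255],[0,0,0,0,0,0,255],[0,0,0,0,0,0,255],[0,0,0,0,0,0,255],[0,0,0,0,0,0,255],[0,0,0,0,0,0,255],[0,0,0,0,0,0,255]]
  ]
}}

```text
time: 7.02
position: [511.4, 74.9, 235.2]
ee_rot: [0.616, 3.081, 0.0]
ft_force: [-0.7, -1.2, -0.2]
finger_gap: -0.2
finger_force: 0.0
```

```bash
python3 - <<'E'
from h import *
o=robot.observe();R=cv2.Rodrigues(o["ee_rot"])[0];p=o["position"];print(o["finger_gap"],p,robot.hold_point_z)
c=robot.read_camera("wrist");im=cv2.resize(c["img"][200:400,200:440],None,fx=3,fy=3,interpolation=cv2.INTER_CUBIC)
for P,col in(([0,0,0],(255,0,0)),([11,0,0],(0,255,0)),([-11,0,0],(0,0,255)),([11,0,-19],(0,255,255)),([-11,0,-19],(255,255,0))):
    q=proj(c,[p+R@P])[0];print(P,q.round());cv2.circle(im,tuple(int(v) for v in (q-200)*3),4,col,-1)
cv2.imwrite("pics/shut.png",im[:,:,::-1])
E
```

```text
-0.20606654471192098 [511.36416917  74.88184804 235.20587578] 18.700000000000003
[0, 0, 0] [321. 239.]
[11, 0, 0] [321. 223.]
[-11, 0, 0] [321. 254.]
[11, 0, -19] [321. 236.]
[-11, 0, -19] [321. 269.]
```

View pics/shut.png

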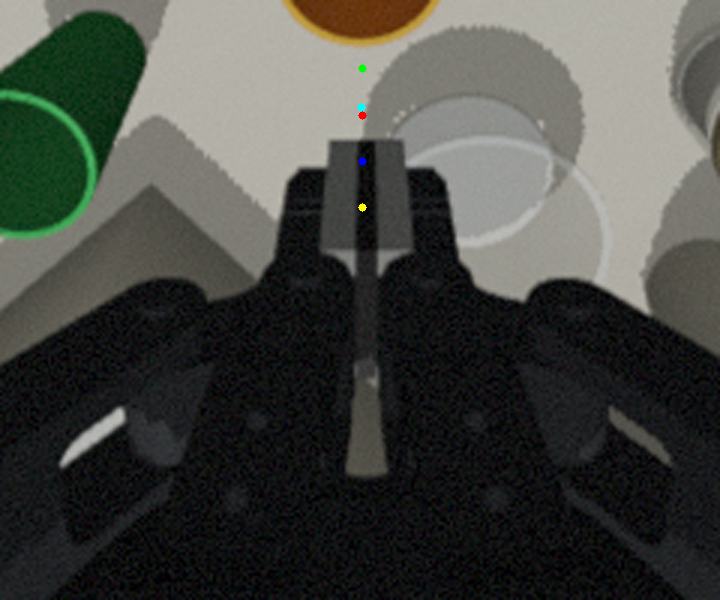

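```bash
python3 - <<'E'
from h import *
o=robot.observe();R=cv2.Rodrigues(o["ee_rot"])[0];p=o["position"]
s=robot.read_camera("scene")
for n,P in dict(tcp=[0,0,0],xs=[-17,0,0],zs=[0,0,-32],z15=[0,0,-15]).items():
    print(n,proj(s,[p+R@(np.array(P)+[11,0,0]),p+R@(np.array(P)-[11,0,0])]).round(1).tolist())
g=cv2.cvtColor(s["img"],cv2.COLOR_RGB2GRAY)
for r in range(84,124,2):
    d=np.where(g[r,285:345]<45)[0]+285;print(r,(d.min(),d.max(),len(d)) if len(d) else None,end=" ")
E
```

```text
tcp [[303.3, 121.6], [312.1, 118.8]]
xs [[310.1, 119.4], [318.7, 116.7]]
zs [[303.2, 107.7], [312.2, 105.0]]
z15 [[303.3, 115.1], [312.1, 112.4]]
84 (np.int64(290), np.int64(325), 34) 86 (np.int64(289), np.int64(324), 32) 88 (np.int64(288), np.int64(322), 25) 90 (np.int64(285), np.int64(321), 22) 92 (np.int64(303), np.int64(318), 16) 94 (np.int64(285), np.int64(313), 12) 96 (np.int64(285), np.int64(326), 26) 98 (np.int64(285), np.int64(313), 25) 100 (np.int64(285), np.int64(326), 26) 102 (np.int64(285), np.int64(313), 26) 104 (np.int64(285), np.int64(313), 22) 106 (np.int64(285), np.int64(319), 24) 108 (np.int64(285), np.int64(309), 21) 110 (np.int64(285), np.int64(301), 17) 112 (np.int64(285), np.int64(301), 17) 114 (np.int64(285), np.int64(320), 19) 116 (np.int64(285), np.int64(320), 19) 118 (np.int64(285), np.int64(320), 19) 120 (np.int64(285), np.int64(302), 18) 122 (np.int64(285), np.int64(320), 19)
```

The shut tips stand at crop (362,140), about 30 mm behind the reported TCP. The scene view agrees: the finger columns 303–313 end near row 108. The first grasp therefore only caught the rim, and I go 33 mm lower this time.

Call:
{"fn": "send_rows", "kwargs": {
  "moves": [
    [[0,0,0,0,0,0,0],[0,0,0,0,0,0,0],[0,0,0,0,0,0,0],[0,0,0,0,0,0,0],[0,0,0,0,0,0,0],[0,0,0.015,0,0,0,0],[0,0,0.025,0,0,0,0],[0,0,0.025,0,0,0,0],[0,0,0.025,0,0,0,0],[0,0,0.01,0,0,0,0]]
  ]
}}

```text
time: 7.95
position: [509.9, 74.9, 132.3]
ee_rot: [-0.615, -3.077, 0.001]
ft_force: [0.6, 0.4, -0.3]
finger_gap: 85.7
finger_force: 0.0
```

Call:
{"fn": "send_rows", "kwargs": {
  "moves": [
    [[0,0,0.02,0,0,0,0],[0,0,0.02,0,0,0,0],[0,0,0.02,0,0,0,0],[0,0,0.015,0,0,0,0],[0,0,0.01,0,0,0,0],[0,0,0.005,0,0,0,0],[0,0,0,0,0,0,30],[0,0,0,0,0,0,60],[0,0,0,0,0,0,66],[0,0,0,0,0,0,70]]
  ]
}}

```text
time: 8.78
position: [512.1, 74.8, 46.3]
ee_rot: [0.616, 3.079, 0.0]
ft_force: [0.2, -0.7, 2.6]
finger_gap: 62.2
finger_force: 7.6
```

Call:
{"fn": "send_rows", "kwargs": {
  "moves": [
    [[0,0,0,0,0,0,76],[0,0,0,0,0,0,80],[0,0,0,0,0,0,84],[0,0,0,0,0,0,84],[0,0,0,0,0,0,84]]
  ]
}}

```text
time: 9.2
position: [512.1, 74.7, 46.4]
ee_rot: [0.616, 3.078, 0.0]
ft_force: [-1.3, -1.5, 5.7]
finger_gap: 61.4
finger_force: 20.5
```

Call:
{"fn": "send_rows", "kwargs": {
  "moves": [
    [[0,0,-0.004,0,0,0,84],[0,0,-0.01,0,0,0,84],[0,0,-0.016,0,0,0,84],[0,0,-0.02,0,0,0,84],[0,0,-0.02,0,0,0,84],[0,0,-0.02,0,0,0,84],[0,0,-0.02,0,0,0,84],[0,0,-0.02,0,0,0,84],[0,0,-0.01,0,0,0,84],[0,0,0,0,0,0,84]]
  ]
}}

```text
time: 10.03
position: [512.3, 74.9, 187.8]
ee_rot: [0.615, 3.077, 0.001]
ft_force: [-0.1, 0.3, -1.4]
finger_gap: 61.4
finger_force: 22.3
```

```bash
cat >> h.py <<'E'
def wfit(c,n,x,y,z):
    HU={"blue":(100,135),"orange":(0,22),"green":(45,90)}[n]
    h=cv2.cvtColor(c["img"],cv2.COLOR_RGB2HSV);m=cv2.inRange(h,(HU[0],100,15),(HU[1],255,255))
    w=np.zeros_like(m);cv2.fillConvexPoly(w,cv2.convexHull(np.int32(proj(c,cone(x,y,z,rt=42,rb=34)))),255)
    return fit(c,hullmask(m&w),(x,y),z)
E
python3 - <<'E'
from h import *
o=robot.observe();x,y,z=o["position"]
delta([467.2,238.6,z])
c=robot.read_camera("wrist")
print(wfit(c,"orange",x,y,z-46.4),wfit(c,"blue",467,238.7,4))
E
```

```text
pos [512.3  74.9 187.8] tool delta mm [104.6 133.7  -0.2] rot [6.1520e-01 3.0766e+00 1.3000e-03] gap 61.4 ft [-0.1  0.3 -1.4] t 10.0333
(array([511.51964174,  75.99471771]), np.float64(0.034055484756396415)) (array([467.2591899 , 238.59082471]), np.float64(0.017867213936583526))
```

Call:
{"fn": "send_rows", "kwargs": {
  "moves": [
    [[0.005,0.0065,-0.003,0,0,0,84],[0.01,0.013,-0.004,0,0,0,84],[0.014,0.018,-0.003,0,0,0,84],[0.016,0.0205,0,0,0,0,84],[0.016,0.0205,0,0,0,0,84],[0.016,0.0205,0,0,0,0,84],[0.014,0.018,0,0,0,0,84],[0.008,0.0105,0,0,0,0,84],[0.0046,0.0063,0,0,0,0,84],[0,0,0,0,0,0,84]]
  ]
}}

```text
time: 10.92
position: [466.2, 239.6, 194.2]
ee_rot: [-0.613, -3.08, 0.001]
ft_force: [0.7, -0.4, -1.8]
finger_gap: 61.3
finger_force: 22.4
```

Call:
{"fn": "send_rows", "kwargs": {
  "moves": [
    [[0,0,0,0,0,0,84],[0,0,0,0,0,0,84],[0,0,0,0,0,0,84]]
  ]
}}

```text
time: 11.17
position: [467.4, 237.5, 195.0]
ee_rot: [-0.618, -3.08, 0.0]
ft_force: [-0.0, 0.2, -0.7]
finger_gap: 61.5
finger_force: 22.4
```

```bash
python3 - <<'E'
from h import *
o=robot.observe();x,y,z=o["position"]
delta([467.2,238.6,z])
c=robot.read_camera("wrist")
print(wfit(c,"orange",x,y,z-46.4),wfit(c,"blue",467,238.7,4))
c=robot.read_camera("top");print(wfit(c,"orange",x,y,z-46.4))
s=robot.read_camera("scene");print(wfit(s,"orange",x,y,z-46.4),wfit(s,"blue",467,238.7,4))
E
```

```text
pos [467.4 237.5 195. ] tool delta mm [ 0.6  1.  -0. ] rot [-6.178e-01 -3.080e+00  4.000e-04] gap 61.5 ft [-0.   0.2 -0.7] t 11.1667
(array([466.86362303, 238.64673697]), np.float64(0.05361788914903287)) (array([465.10348386, 241.00185482]), np.float64(0.26412964969303))
(array([465.83150413, 225.01941723]), np.float64(0.46035146004546246))
(array([462.61200716, 232.43656594]), np.float64(0.10943755202346506)) (array([462.60930719, 234.64155566]), np.float64(0.05863515901060068))
```

Call:
{"fn": "send_rows", "kwargs": {
  "moves": [
    [[0,0,0.006,0,0,0,84],[0,0,0.01,0,0,0,84],[0,0,0.01,0,0,0,84],[0,0,0.007,0,0,0,84],[0,0,0.005,0,0,0,84],[0,0,0.002,0,0,0,84],[0,0,0,0,0,0,84]]
  ]
}}

```text
time: 11.9
position: [466.9, 238.2, 154.5]
ee_rot: [-0.616, -3.08, 0.001]
ft_force: [0.3, 0.3, -1.2]
finger_gap: 61.5
finger_force: 22.4
```

Call:
{"fn": "send_rows", "kwargs": {
  "moves": [
    [[0,0,0.005,0,0,0,84],[0,0,0.008,0,0,0,84],[0,0,0.008,0,0,0,84],[0,0,0.008,0,0,0,84],[0,0,0.006,0,0,0,84],[0,0,0.004,0,0,0,84],[0,0,0.002,0,0,0,84],[0,0,0,0,0,0,84],[0,0,0,0,0,0,84]]
  ]
}}

```text
time: 12.65
position: [467.2, 238.3, 114.2]
ee_rot: [0.616, 3.081, 0.0]
ft_force: [-0.0, 1.1, -1.7]
finger_gap: 61.4
finger_force: 22.4
```

Call:
{"fn": "send_rows", "kwargs": {
  "moves": [
    [[0,0,0.003,0,0,0,84],[0,0,0.003,0,0,0,84],[0,0,0.003,0,0,0,84],[0,0,0.002,0,0,0,84],[0,0,0.001,0,0,0,84],[0,0,0,0,0,0,84]]
  ]
}}

```text
time: 13.15
position: [467.5, 238.6, 102.4]
ee_rot: [0.616, 3.08, 0.002]
ft_force: [0.9, 2.8, 1.5]
finger_gap: 61.4
finger_force: 22.4
```

Call:
{"fn": "send_rows", "kwargs": {
  "moves": [
    [[0,0,0.001,0,0,0,84],[0,0,0.001,0,0,0,84],[0,0,0,0,0,0,84],[0,0,0,0,0,0,84]]
  ]
}}

```text
time: 13.48
position: [467.7, 238.6, 100.8]
ee_rot: [0.616, 3.079, 0.002]
ft_force: [0.5, 3.4, 6.1]
finger_gap: 61.5
finger_force: 22.5
```

Call:
{"fn": "send_rows", "kwargs": {
  "moves": [
    [[0.0003,0.001,0,0,0,0,84],[0,0,0,0,0,0,84],[0,0,0.001,0,0,0,84],[0,0,0,0,0,0,84],[0,0,0,0,0,0,84]]
  ]
}}

```text
time: 13.9
position: [467.6, 239.3, 99.5]
ee_rot: [0.616, 3.08, 0.0]
ft_force: [0.6, 1.6, 5.5]
finger_gap: 61.5
finger_force: 22.5
```

Call:
{"fn": "send_rows", "kwargs": {
  "moves": [
    [[0.0003,0.0005,0,0,0,0,84],[0,0,0,0,0,0,84],[0,0,0.001,0,0,0,84],[0,0,0,0,0,0,84],[0,0,0,0,0,0,84]]
  ]
}}

```text
time: 14.32
position: [467.4, 239.8, 98.4]
ee_rot: [0.616, 3.08, 0.0]
ft_force: [0.5, 1.2, 5.8]
finger_gap: 61.9
finger_force: 22.6
```

Call:
{"fn": "send_rows", "kwargs": {
  "moves": [
    [[0,0,0,0,0,0,70],[0,0,0,0,0,0,50],[0,0,0,0,0,0,20],[0,0,0,0,0,0,0],[0,0,0,0,0,0,0],[0,0,0,0,0,0,0],[0,0,0,0,0,0,0],[0,0,0,0,0,0,0]]
  ]
}}

```text
time: 14.98
position: [467.2, 239.8, 98.1]
ee_rot: [-0.616, -3.08, 0.0]
ft_force: [-0.3, 0.5, 0.7]
finger_gap: 85.1
finger_force: 0.0
```

Call:
{"fn": "send_rows", "kwargs": {
  "moves": [
    [[0,0,-0.01,0,0,0,0],[0,0,-0.02,0,0,0,0],[0,0,-0.025,0,0,0,0],[0,0,-0.025,0,0,0,0],[0,0,-0.025,0,0,0,0],[0,0,-0.025,0,0,0,0],[0,0,-0.02,0,0,0,0],[0,0,-0.01,0,0,0,0],[0,0,0,0,0,0,0],[0,0,0,0,0,0,0]]
  ]
}}

```text
time: 15.82
position: [467.2, 239.9, 258.0]
ee_rot: [0.616, 3.08, 0.0]
ft_force: [-0.3, -0.1, -0.2]
finger_gap: 85.2
finger_force: 0.0
```

```bash
python3 - <<'E'
from h import *
o=robot.observe()
delta([535.2,-77,o["position"][2]])
c=robot.read_camera("wrist")
for z in (47,49,51,53,55):print(z,wfit(c,"orange",467.3,239,z))
print(wfit(c,"green",535,-77,0))
a=robot.read_camera("scene")["img"]
cv2.imwrite("pics/o_in.png",np.hstack([c["img"][:,120:520],cv2.resize(a[80:280,200:400],(400,400))])[:,:,::-1])
E
```

```text
pos [467.2 239.9 258. ] tool delta mm [-184.6 -266.3    0. ] rot [6.1600e-01 3.0804e+00 2.0000e-04] gap 85.2 ft [-0.3 -0.1 -0.2] t 15.8167
47 (array([468.8316295 , 238.66907156]), np.float64(0.058251269294987584))
49 (array([468.04342358, 238.98924184]), np.float64(0.05675680251951443))
51 (array([467.28637892, 239.25576772]), np.float64(0.0592029022018441))
53 (array([466.52762528, 239.6408263 ]), np.float64(0.06615484321252307))
55 (array([466.06350455, 239.77967963]), np.float64(0.07730023121197716))
(array([535.65042067, -76.2484715 ]), np.float64(0.11969192702434261))
```

View pics/o_in.png

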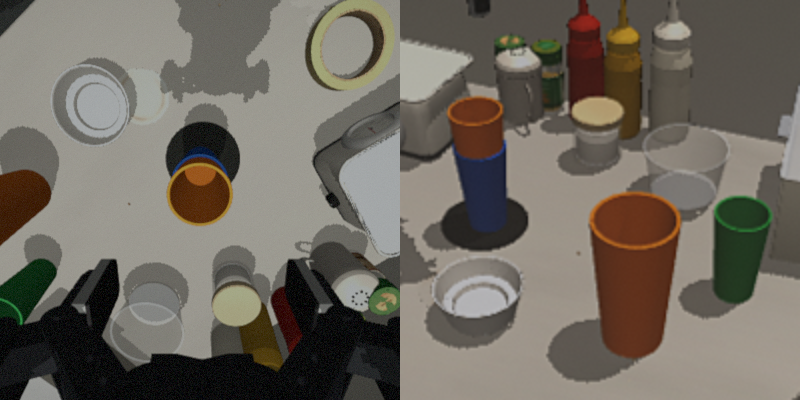

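The picture shows the orange seated upright in the blue, with its rim at (200,193) and the mat under it in the scene half. Now the green one.

Call:
{"fn": "send_rows", "kwargs": {
  "moves": [
    [[-0.01,-0.0145,0,0,0,0,0],[-0.019,-0.027,0,0,0,0,0],[-0.02,-0.029,0,0,0,0,0],[-0.02,-0.029,0,0,0,0,0],[-0.02,-0.029,0,0,0,0,0],[-0.02,-0.029,0,0,0,0,0],[-0.02,-0.029,0,0,0,0,0],[-0.02,-0.029,0,0,0,0,0],[-0.018,-0.0255,0,0,0,0,0],[-0.012,-0.017,0,0,0,0,0]]
  ]
}}

```text
time: 16.75
position: [533.0, -69.9, 256.5]
ee_rot: [-0.618, -3.078, 0.0]
ft_force: [1.4, 0.0, 0.4]
finger_gap: 85.3
finger_force: 0.0
```

Call:
{"fn": "send_rows", "kwargs": {
  "moves": [
    [[-0.005,-0.008,0,0,0,0,0],[0,0,0,0,0,0,0],[0,0,0,0,0,0,0]]
  ]
}}

```text
time: 17.0
position: [534.3, -76.1, 257.3]
ee_rot: [-0.617, -3.079, -0.001]
ft_force: [-0.1, 0.0, -0.4]
finger_gap: 85.6
finger_force: 0.0
```

```bash
python3 - <<'E'
from h import *
c=robot.read_camera("wrist");p,e=wfit(c,"green",535,-77,0);print(p,e)
delta([*p,46])
E
```

```text
[535.34549896 -77.1667792 ] 0.04042677922382465
pos [534.3 -75.5 257.7] tool delta mm [ -1.8  -1.2 211.7] rot [-6.1550e-01 -3.0795e+00 -7.0000e-04] gap 85.3 ft [-0.2  0.6 -0.8] t 17.05
```

Call:
{"fn": "send_rows", "kwargs": {
  "moves": [
    [[-0.0018,-0.0012,0.015,0,0,0,0],[0,0,0.025,0,0,0,0],[0,0,0.025,0,0,0,0],[0,0,0.025,0,0,0,0],[0,0,0.025,0,0,0,0],[0,0,0.025,0,0,0,0],[0,0,0.025,0,0,0,0],[0,0,0.02,0,0,0,0],[0,0,0.015,0,0,0,0],[0,0,0.008,0,0,0,0]]
  ]
}}

```text
time: 17.88
position: [534.7, -76.3, 48.5]
ee_rot: [-0.613, -3.079, -0.001]
ft_force: [0.1, -0.2, 0.1]
finger_gap: 85.5
finger_force: 0.0
```

Call:
{"fn": "send_rows", "kwargs": {
  "moves": [
    [[0,0,0.0037,0,0,0,0],[0,0,0,0,0,0,30],[0,0,0,0,0,0,60],[0,0,0,0,0,0,66],[0,0,0,0,0,0,70],[0,0,0,0,0,0,76],[0,0,0,0,0,0,80],[0,0,0,0,0,0,84],[0,0,0,0,0,0,84],[0,0,0,0,0,0,84]]
  ]
}}

```text
time: 18.72
position: [536.8, -78.5, 47.8]
ee_rot: [0.616, 3.078, -0.0]
ft_force: [-0.7, -0.6, 6.4]
finger_gap: 61.5
finger_force: 20.4
```

Call:
{"fn": "send_rows", "kwargs": {
  "moves": [
    [[0,0,-0.004,0,0,0,84],[0,0,-0.012,0,0,0,84],[0,0,-0.02,0,0,0,84],[0,0,-0.025,0,0,0,84],[0,0,-0.025,0,0,0,84],[0,0,-0.025,0,0,0,84],[0,0,-0.025,0,0,0,84],[0,0,-0.025,0,0,0,84],[0,0,-0.022,0,0,0,84],[0,0,-0.014,0,0,0,84]]
  ]
}}

```text
time: 19.55
position: [536.2, -78.4, 246.4]
ee_rot: [0.616, 3.078, -0.0]
ft_force: [0.1, 0.0, -0.8]
finger_gap: 61.5
finger_force: 22.2
```

Call:
{"fn": "send_rows", "kwargs": {
  "moves": [
    [[0,0,-0.006,0,0,0,84],[0,0,0,0,0,0,84],[0,0,0,0,0,0,84]]
  ]
}}

```text
time: 19.8
position: [535.7, -78.2, 249.0]
ee_rot: [-0.616, -3.08, -0.0]
ft_force: [-0.2, 0.3, -1.6]
finger_gap: 61.4
finger_force: 22.2
```

```bash
python3 - <<'E'
from h import *
o=robot.observe();x,y,z=o["position"]
c=robot.read_camera("wrist");p,e=wfit(c,"green",x,y,z-47.3);print(p,e)
delta([x+467.5-p[0],y+239.2-p[1],z]);delta([467.4,239.5,z])
E
```

```text
[533.47820685 -76.29458191] 0.02488921688889778
pos [535.5 -78.2 248.4] tool delta mm [182.  265.8  -0.3] rot [-6.1590e-01 -3.0791e+00 -3.0000e-04] gap 61.3 ft [-0.1 -0.2 -1.5] t 19.85
pos [535.5 -78.2 248.4] tool delta mm [185.1 267.   -0.3] rot [-6.1590e-01 -3.0791e+00 -3.0000e-04] gap 61.3 ft [-0.1 -0.2 -1.5] t 19.85
```

Call:
{"fn": "send_rows", "kwargs": {
  "moves": [
    [[0.006,0.009,0,0,0,0,84],[0.012,0.0175,0,0,0,0,84],[0.018,0.026,0,0,0,0,84],[0.019,0.0275,0,0,0,0,84],[0.019,0.0275,0,0,0,0,84],[0.019,0.0275,0,0,0,0,84],[0.019,0.0275,0,0,0,0,84],[0.019,0.0275,0,0,0,0,84],[0.018,0.0265,0,0,0,0,84],[0.016,0.0235,0,0,0,0,84]]
  ]
}}

```text
time: 20.68
position: [474.3, 209.1, 248.7]
ee_rot: [-0.615, -3.079, 0.001]
ft_force: [-0.1, -0.3, -1.3]
finger_gap: 61.7
finger_force: 22.2
```

Call:
{"fn": "send_rows", "kwargs": {
  "moves": [
    [[0.011,0.0165,0,0,0,0,84],[0.006,0.0085,0,0,0,0,84],[0.0015,0.002,0,0,0,0,84],[0,0,0,0,0,0,84],[0,0,0,0,0,0,84],[0,0,0,0,0,0,84]]
  ]
}}

```text
time: 21.18
position: [469.5, 237.8, 249.4]
ee_rot: [-0.618, -3.08, 0.001]
ft_force: [-0.8, -0.1, -0.8]
finger_gap: 61.3
finger_force: 22.3
```

```bash
python3 - <<'E'
from h import *
o=robot.observe();x,y,z=o["position"]
delta([467.4,239.5,z])
c=robot.read_camera("wrist");print(wfit(c,"green",x,y,z-47.3))
s=robot.read_camera("scene");print(wfit(s,"green",x,y,z-47.3),wfit(s,"orange",467.4,239.3,51))
E
```

```text
pos [469.5 237.8 249.4] tool delta mm [ 2.6  0.8 -0. ] rot [-6.1810e-01 -3.0801e+00  6.0000e-04] gap 61.3 ft [-0.8 -0.1 -0.8] t 21.1833
(array([467.31347458, 239.65345859]), np.float64(0.02089464977377975))
(array([462.86302915, 230.79909156]), np.float64(0.1373555366835284)) (array([466.02226295, 236.18225174]), np.float64(0.3918925792177407))
```

Call:
{"fn": "send_rows", "kwargs": {
  "moves": [
    [[0,0,0.006,0,0,0,84],[0,0,0.01,0,0,0,84],[0,0,0.01,0,0,0,84],[0,0,0.01,0,0,0,84],[0,0,0.005,0,0,0,84],[0,0,0,0,0,0,84]]
  ]
}}

```text
time: 21.78
position: [468.5, 238.5, 206.7]
ee_rot: [-0.616, -3.078, 0.002]
ft_force: [-0.4, 0.4, -0.5]
finger_gap: 61.7
finger_force: 22.3
```

Call:
{"fn": "send_rows", "kwargs": {
  "moves": [
    [[0,0,0.005,0,0,0,84],[0,0,0.008,0,0,0,84],[0,0,0.008,0,0,0,84],[0,0,0.008,0,0,0,84],[0,0,0.006,0,0,0,84],[0,0,0.004,0,0,0,84],[0,0,0.002,0,0,0,84],[0,0,0,0,0,0,84],[0,0,0,0,0,0,84]]
  ]
}}

```text
time: 22.53
position: [469.4, 238.8, 167.6]
ee_rot: [0.616, 3.08, 0.0]
ft_force: [-0.3, -0.2, -0.7]
finger_gap: 61.8
finger_force: 22.3
```

Call:
{"fn": "send_rows", "kwargs": {
  "moves": [
    [[0,0,0.003,0,0,0,84],[0,0,0.004,0,0,0,84],[0,0,0.003,0,0,0,84],[0,0,0.002,0,0,0,84],[0,0,0.001,0,0,0,84],[0,0,0,0,0,0,84]]
  ]
}}

```text
time: 23.03
position: [469.1, 238.7, 154.2]
ee_rot: [-0.616, -3.08, 0.0]
ft_force: [-0.7, -0.8, -1.4]
finger_gap: 61.5
finger_force: 22.3
```

Call:
{"fn": "send_rows", "kwargs": {
  "moves": [
    [[0,0,0.0015,0,0,0,84],[0,0,0.0015,0,0,0,84],[0,0,0,0,0,0,84],[0,0,0,0,0,0,84]]
  ]
}}

```text
time: 23.37
position: [469.2, 238.8, 151.4]
ee_rot: [-0.616, -3.08, 0.0]
ft_force: [-0.2, -1.8, -1.3]
finger_gap: 61.4
finger_force: 22.3
```

Call:
{"fn": "send_rows", "kwargs": {
  "moves": [
    [[0,0,0.001,0,0,0,84],[0,0,0.001,0,0,0,84],[0,0,0,0,0,0,84],[0,0,0,0,0,0,84]]
  ]
}}

```text
time: 23.7
position: [469.2, 238.7, 149.4]
ee_rot: [-0.616, -3.081, 0.0]
ft_force: [0.0, 0.1, -1.9]
finger_gap: 61.4
finger_force: 22.3
```

Call:
{"fn": "send_rows", "kwargs": {
  "moves": [
    [[0,0,0.001,0,0,0,84],[0,0,0,0,0,0,84],[0,0,0,0,0,0,84]]
  ]
}}

```text
time: 23.95
position: [469.2, 238.8, 148.4]
ee_rot: [-0.616, -3.08, 0.0]
ft_force: [0.1, -0.3, -0.4]
finger_gap: 61.3
finger_force: 22.3
```

Call:
{"fn": "send_rows", "kwargs": {
  "moves": [
    [[0,0,0.001,0,0,0,84],[0,0,0,0,0,0,84],[0,0,0,0,0,0,84]]
  ]
}}

```text
time: 24.2
position: [469.3, 238.8, 147.5]
ee_rot: [0.616, 3.081, 0.0]
ft_force: [-0.7, 0.9, -1.6]
finger_gap: 61.5
finger_force: 22.3
```

Call:
{"fn": "send_rows", "kwargs": {
  "moves": [
    [[0,0,0.001,0,0,0,84],[0,0,0,0,0,0,84],[0,0,0,0,0,0,84]]
  ]
}}

```text
time: 24.45
position: [469.4, 238.9, 146.7]
ee_rot: [0.616, 3.08, 0.0]
ft_force: [-0.5, -0.1, 3.2]
finger_gap: 61.5
finger_force: 22.4
```

Call:
{"fn": "send_rows", "kwargs": {
  "moves": [
    [[0,0,0.0005,0,0,0,84],[0,0,0,0,0,0,84],[0,0,0,0,0,0,84]]
  ]
}}

```text
time: 24.7
position: [469.6, 238.9, 146.6]
ee_rot: [0.616, 3.079, 0.001]
ft_force: [-0.5, -0.6, 5.7]
finger_gap: 61.6
finger_force: 22.5
```

Call:
{"fn": "send_rows", "kwargs": {
  "moves": [
    [[0,0,0,0,0,0,70],[0,0,0,0,0,0,50],[0,0,0,0,0,0,20],[0,0,0,0,0,0,0],[0,0,0,0,0,0,0],[0,0,0,0,0,0,0],[0,0,0,0,0,0,0],[0,0,0,0,0,0,0]]
  ]
}}

```text
time: 25.37
position: [469.2, 238.8, 145.9]
ee_rot: [-0.616, -3.081, 0.0]
ft_force: [0.2, 0.8, 0.3]
finger_gap: 85.0
finger_force: 0.0
```

Call:
{"fn": "send_rows", "kwargs": {
  "moves": [
    [[0,0,-0.01,0,0,0,0],[0,0,-0.02,0,0,0,0],[0,0,-0.025,0,0,0,0],[0,0,-0.025,0,0,0,0],[0,0,-0.025,0,0,0,0],[0,0,-0.02,0,0,0,0],[0,0,-0.01,0,0,0,0],[0,0,0,0,0,0,0],[0,0,0,0,0,0,0],[0,0,0,0,0,0,0]]
  ]
}}

```text
time: 26.2
position: [468.9, 238.7, 280.3]
ee_rot: [-0.616, -3.08, 0.001]
ft_force: [0.5, 0.2, -1.0]
finger_gap: 85.7
finger_force: 0.0
```

```bash
python3 - <<'E'
from h import *
c=robot.read_camera("wrist")
for z in(94,97,100,103): print(z,wfit(c,"green",467.4,239.3,z))
s=robot.read_camera("scene")
for n in("green","orange","blue"):
    h=cv2.cvtColor(s["img"],cv2.COLOR_RGB2HSV);HU={"blue":(100,135),"orange":(0,22),"green":(45,90)}[n]
    m=cv2.inRange(h,(HU[0],100,25),(HU[1],255,255));m[:, :210]=0;m[:,275:]=0;m[215:]=0
    k,l,st,ce=cv2.connectedComponentsWithStats(m);i=1+st[1:,4].argmax();print(n,st[i],ce[i].round(1))
print(proj(s,[[467.4,239.3,4],[467.4,239.3,119],[467.4,239.3,166],[467.4,239.3,213]]).round(1).tolist())
E
```

```text
94 (array([468.57501479, 238.61204453]), np.float64(0.05798127492342364))
97 (array([467.41858146, 239.11388208]), np.float64(0.06889842063401885))
100 (array([466.81806793, 239.23952942]), np.float64(0.08967240421987788))
103 (array([465.07914695, 240.22972124]), np.float64(0.11032125027132622))
green [221 110  29  31 680] [236.2 124.8]
orange [223 132  29  27 464] [238.5 147.5]
blue [226 150  27  46 763] [242.1 174.5]
[[244.3, 189.2], [239.8, 151.3], [237.8, 134.1], [235.6, 115.8]]
```

The green rim fit and the scene blobs (green, orange and blue in one column at x 236–242) match a straight three-tumbler stack. The gripper is clear, so I hand in.

```bash
python3 -c "
from bench import robot
print(robot.job_done())"
```

```text
the job is handed in; nothing more can be done
None
```

The orange tumbler is nested in the blue one on the mat and the green one in the orange, both seated lightly and let go. The first grasp of the orange slipped off its rim without tipping it, the second one held, and the job was handed in at about 26 s; no verdict came back.

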